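Pass a tube rack through the gated infeed chute

ROBOT

A 6-joint arm with a two-finger parallel gripper is mounted at the origin on the work surface. World frame = base frame: x ahead of the robot, y to its left, z up, the work surface at z = 0. Lengths are in m, angles in rad, forces in N, time in s.
With the tool pointing down it reaches from about 0.4 to 0.925 m from the base axis. Payload 12.5 kg.
Tool frame: the origin (TCP) lies between the finger pads; the fingertips stand 11 mm ahead of it and the grasp point (between the pads) lies 8 mm behind it; z points along the fingers, y is the line along which they close (so a half turn about z gives the same grasp; the last joint's range is limited). The gripper opens to 95 mm and grips with 3 to 60 N. Pads are 20 mm wide; open, the fingers measure 119 mm over their backs; the gripper's body (75 mm by 180 mm) begins 59 mm behind the grasp point.
Start: joints at [1.022, 0.491, 1.559, -0, 1.092, -0.106], TCP at [0.268, 0.565, 0.226] pointing down, gripper open.
Joint ranges: [-3.1, 3.1], [-0.84, 2.19], [0.05, 2.79], [-1.13, 4.28], [0.06, 2.93], [-2.69, 2.69]. Speed limits (rad/s): [2.22, 2.22, 2.79, 3.14, 3.14, 3.14].

INTERFACE

Orientations are given as a rotation vector (axis times angle).
In Python, from cell import monitor, imaging, job gives the robot as it stands.
- The arm moves only by the tool arm_command, never from a script. Its argument "motion" is a list of rows, each a list of 5 numbers: the closure, from 0 (fully open) to 1 (shut), then the shift along the tool's x, y, z in mm, then the turn about the tool's z in rad. In form: [[hand, dx, dy, dz, turn], ...]. A call has 1 to 20 rows; each row shifts and turns the commanded pose from where the row before left it, along the tool's axes as they then stand; what a row does not reach is not made up. A row lasts 1/10 s, in which the tool goes at most 50 mm and 8.59 degrees, less where a joint would pass 70% of its speed; a pose out of reach is approached as far as the arm can. A call with a gripper value outside its range is refused whole. The fingers move at their own pace and stop on an object; "grip_force" is the grip in N (left out, the last holds). Time passes only in rows, so rows that do not move let the fingers close. It gives the time, the measured TCP pose, the force, the opening and the grip force at its end, in the units of the state.
- monitor.get_state(): the state, without advancing time (a new reading comes with each control period).
- imaging.get_image(name): name is "side" or "top" or "wrist"; returns a dict with "img" (384x512x3 uint8, red, green, blue), "range_z" (384x512 float32, m along the optical axis (not along the pixel's ray), 0 where there is no reading), "mtx" (3x3 intrinsics, pixels), "T" (4x4, takes a point from camera to world coordinates); the wrist camera has in their place "tool_from_camera" (4x4, takes a point from camera to tool coordinates, whose origin is the TCP and whose axes are the flange's). Camera axes: x right, y up, looking along -z (the intrinsics and any distortion apply to the point x, -y, -z); pixel columns grow to the right and rows downward; lengths in m; the calibration is good to about 2 mm. A picture is of the moment at which its call begins: read the wrist's pose just before it.
- job.finish_job(): hands the job in; it is judged then, once.
The state is a dict: "t": time; "joint_pos": joint angles; "joint_velocities": joint speeds; "effort": joint torques, N m; "tool_pos": TCP position; "orientation": TCP orientation; "contact_force": force on the tool from outside, world axes, zero at the start; "torque": the same for the moment, N m; "finger_gap": finger opening in m; "gripper_force": force on a finger pad.
Only numpy, scipy, OpenCV 4.12 (cv2) and the standard library are available. Lean on these libraries where they do the work, as an engineer would, in place of code of your own. Each camera call takes 0.05 s, during which the arm holds its last target. There are 200 camera calls.

TASK

Press the yellow bar down with one fingertip to lift the red gate, and while you keep it held up, push the small green rack along the chute past the gate with the other fingertip on the upright plate at the rack's tail, until the rack is fully home against the blue end stop. Do not let the gate touch the rack and never lift or tip the rack. Then let the gate close behind it, draw clear, and leave the other racks and the jar where they stand.

Things in the scene. Friction and masses are not known exactly. Their poses are not given: they have to be found in the camera images.
- chute: Fixed aluminium chute 410 x 66 mm. Origin on the table under the gate, on the lane's centre line; x = direction of travel, y left of travel, z up. Lane 50 mm wide, floor 6 mm above the table, walls up to 16 mm, from x = -280 to the face of the blue end stop at x = 110. Gate hinge line along x at y = -33, z = 66, on two grey brackets at x = 9 to 61, up to z = 74 mm.
- gate (a joint): Gate angle in rad: 0 shut (red blade in the lane at x -3..3, y -13..15, z 38..68 mm, chute frame), grows as the yellow bar is pressed down, stop at 1.0. From 0.82 up the blade clears the green rack and its tubes by 2 mm or more, at 1.0 by 10 mm. A spring shuts it when let go: about 2 N on the bar starts it, 4 N holds it fully open. Blade and bar turn as one about the hinge line.
- bar_start (a point): Middle of the top face of the yellow press bar at its upstream end (x = -270, chute frame); moves with the gate. Bar: strip 28 wide, 6 mm thick, beside the chute, x = -273 to 5. Shut: this point at y -67, z 82 mm, face tilted 0.6 rad, outer edge high (90 mm). Level at gate 0.6. Fully open: y -64, z 46, tilted 0.4 rad, outer edge low.
- bar_end (a point): Same as bar_start but near the gate, at x = -45 in the chute frame.
- blade_tip (a point): Lower free corner of the red gate blade; 38 mm above the table when shut.
- rack_centre (a point): Centre of the body of the loose green rack (90 long, 42 wide, 51 mm high with tubes, about 0.25 kg), 25.5 mm above the lane floor; x axis along travel. Behind the body a low tail (8 mm high, 30 wide) leads back to the upright push plate. Home, nose on the end stop, this point is at x = 65 mm in the chute frame and the shut gate hangs in the gap between body and push plate.
- push_plate (a point): Middle of the rear face of the rack's push plate, 128 mm behind rack_centre, 56 mm above the table. The plate is 40 wide, 8 thick, from the lane floor to 72 mm above the table. Home, it is at x = -63 mm in the chute frame, so the fingers need not pass the gate.
- blue_rack: Bystander: loose blue tube rack 130 x 70 mm, 85 mm high; origin at the centre of its underside.
- peach_rack: Bystander: loose peach tube rack 110 x 70 mm, 85 mm high; origin at the centre of its underside.
- jar: Bystander: loose clear jar with orange cap, 60 mm wide, 75 mm high; origin at the centre of its underside.
Things that resemble listed ones, but are neither listed nor needed, are in the scene too. Leave any black, brown or purple look-alike of the part that bears rack_centre alone.

How it is judged:
On the way, in this order (a step that is already met when the one before it is completed fails the run):
1. a fingertip holds the gate open (over 0.75 rad) while the rack is still in front of it (value of joint gate above 0.75 rad and contact force between the fingers and gate above 0.2 N and x of rack_centre in the frame of chute below -0.06 m), for 0.2 s.
2. the rack is passing under the gate while one fingertip holds the gate open and the rack is pushed by a finger (value of joint gate above 0.75 rad and contact force between the fingers and gate above 0.2 N and contact force between the fingers and rack above 0.05 N and x of rack_centre in the frame of chute between -0.03 and 0.05 m), for 0.1 s.
At the end, for the whole second after the job is handed in: The rack lies flat in the lane within 5 mm of fully home against the end stop, at rest, and the gate is shut (under 0.1 rad) behind it (x of rack_centre in the frame of chute above 0.06 m and value of joint gate below 0.1 rad and z of rack_centre in the frame of chute below 0.037 m and angle between rack_centre's own z axis and vertical below 0.08 rad and linear speed of rack below 0.01 m/s); the robot touches nothing.
It fails at once if the gate touches the rack (contact force between gate and rack above 0.5 N).
It fails at once if the rack is lifted more than 8 mm (z of rack_centre in the frame of chute above 0.0395 m).
It fails at once if the rack is tipped more than 0.2 rad (angle between rack_centre's own z axis and vertical above 0.2 rad).
It fails at once if the blue rack, the peach rack or the jar is moved more than 20 mm (distance of any of blue_rack, peach_rack, jar from where it was at the start of the episode above 0.02 m).
It also fails if it takes over 42 s, if anything falls off the work surface, if the arm or the gripper's body presses on something with over 40 N, if the wrist force passes 120 N, or if a joint passes its speed limit or range.

## Working session

There is one attempt and no reset: what is moved stays moved. The work goes in short steps, Python scripts to look and compute and a tool call to move; the robot and the scene stay as the last step left them, time stands still between calls to the robot, and variables do not carry over. Pictures are saved under pics/ and viewed, at most 10 in all, crops included, and the job is handed in when it is done.

Besides the shell and the picture viewer there is one more tool, called as a command line: name --pt "numbers of a row" for each row, then --argument value for the rest. arm_command: Moves the arm, as the interface text tells. Its arguments: {"type":"object","properties":{"motion":{"type":"array","items":{"type":"array","items":{"type":"number"}}},"grip_force":{"type":"number"}},"required":["motion"]}

```bash
mkdir -p pics; ls; cat > h.py <<'E'
import numpy as np, cv2
from cell import monitor, imaging, job
from scipy.spatial.transform import Rotation as R
E
python3 - <<'E'
from h import *
s=monitor.get_state(); print({k:np.round(v,3) for k,v in s.items()})
a=[]
for n in ("top","side"):
    d=imaging.get_image(n); np.savez(n+".npz",**d); cv2.imwrite(f"pics/{n}0.png",cv2.cvtColor(d["img"],cv2.COLOR_RGB2BGR)); print(n,d["mtx"],np.round(d["T"],3),d.keys())
E
```

```text
pics
{'t': np.float64(0.0), 'joint_pos': array([ 1.022,  0.492,  1.559,  0.   ,  1.092, -0.106]), 'joint_velocities': array([-0.   ,  0.001,  0.001, -0.001,  0.001, -0.   ]), 'effort': array([-1.0000e-03, -6.1264e+01, -2.5818e+01,  6.9000e-02,  4.8000e-02,
       -0.0000e+00]), 'tool_pos': array([0.268, 0.565, 0.225]), 'orientation': array([-6.900e-01, -3.065e+00,  2.000e-03]), 'contact_force': array([-0.51 ,  0.121, -1.477]), 'torque': array([0.029, 0.038, 0.005]), 'gripper_force': np.float64(0.0), 'finger_gap': np.float64(0.095)}
top [[487.31051527   0.         261.30283283]
 [  0.         487.31051527 193.28690046]
 [  0.           0.           1.        ]] [[ 0.01   0.99  -0.143  0.385]
 [-1.     0.009 -0.003 -0.018]
 [-0.002  0.143  0.99   1.444]
 [ 0.     0.     0.     1.   ]] dict_keys(['img', 'range_z', 'mtx', 'T'])
side [[420.69992254   0.         258.25058328]
 [  0.         420.69992254 186.69847352]
 [  0.           0.           1.        ]] [[ 0.885  0.253 -0.391  0.073]
 [-0.465  0.524 -0.714 -0.944]
 [ 0.024  0.813  0.581  0.837]
 [ 0.     0.     0.     1.   ]] dict_keys(['img', 'range_z', 'mtx', 'T'])
```

View pics/top0.png

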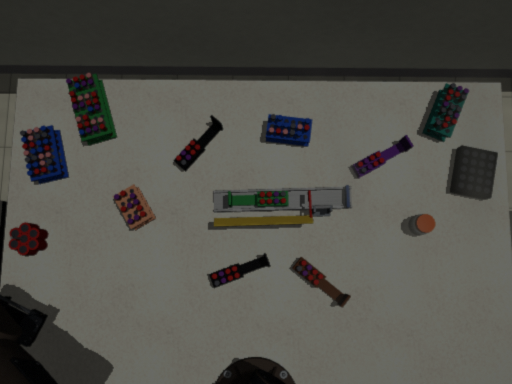

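View pics/side0.png

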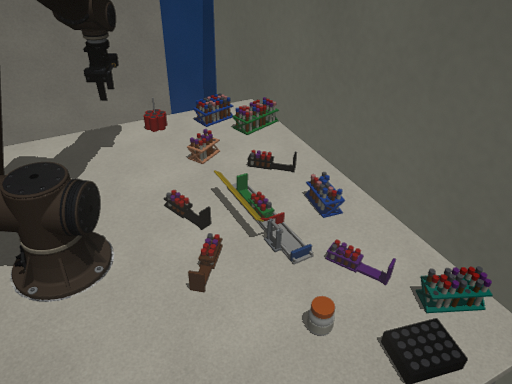

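Top view: the green rack is in the chute at about (257,199), with its plate at (224,200). The gate is at (309,203), the yellow bar runs from (214,222) to (312,220), and the end stop is at (347,197). Look-alikes are black at (198,145), black at (238,270), brown at (320,281) and purple at (381,157). Only the green one is in the chute, so I choose that and check it in a close crop.

```bash
python3 - <<'E'
from h import *
d=np.load("top.npz"); im=d["img"][175:240,200:360]
cv2.imwrite("pics/crop1.png",cv2.resize(cv2.cvtColor(cv2.convertScaleAbs(im,alpha=1.7),cv2.COLOR_RGB2BGR),None,fx=5,fy=5,interpolation=cv2.INTER_CUBIC))
for n in("top","side"):
    d=np.load(n+".npz"); K=d["mtx"];T=d["T"];z=d["range_z"];im=d["img"].astype(int)
    v,u=np.mgrid[:384,:512]
    P=np.stack([(u-K[0,2])/K[0,0]*z,-(v-K[1,2])/K[1,1]*z,-z],-1)@T[:3,:3].T+T[:3,3]
    np.save(n+"_P.npy",P)
    hsv=cv2.cvtColor(d["img"],cv2.COLOR_RGB2HSV).astype(int); h,s,V=hsv[...,0],hsv[...,1],hsv[...,2]
    near=(abs(P[...,0]-.37)<.12)&(abs(P[...,1]+.04)<.25)&(z>0)
    for c,m in dict(yellow=(h>18)&(h<32)&(s>150)&(V>60),green=(h>45)&(h<80)&(s>120),blue=(h>100)&(h<125)&(s>100),red=((h<8)|(h>172))&(s>150)).items():
        q=P[m&near&(P[...,2]>.0)]
        if len(q)>5: print(n,c,len(q),"min",q.min(0).round(3),"max",q.max(0).round(3),"med",np.median(q,0).round(3))
        if c=="yellow":
            # fit line
            cc=q.mean(0); w=np.linalg.svd(q-cc)[2]; print(" dir",w[0].round(4),"n",w[2].round(3))
E
```

```text
top yellow 8 min [0.489 0.098 0.089] max [0.49  0.117 0.096] med [0.49  0.107 0.091]
 dir [-0.0063  0.9991 -0.0408] n [-0.997 -0.01  -0.078]
top red 364 min [ 0.329 -0.192  0.023] max [0.396 0.129 0.06 ] med [0.355 0.053 0.05 ]
 dir [-0.0152 -0.9879  0.1542] n [-0.079  0.155  0.985]
side red 246 min [ 0.33  -0.19   0.033] max [0.395 0.121 0.058] med [ 0.354 -0.153  0.05 ]
```

View pics/crop1.png

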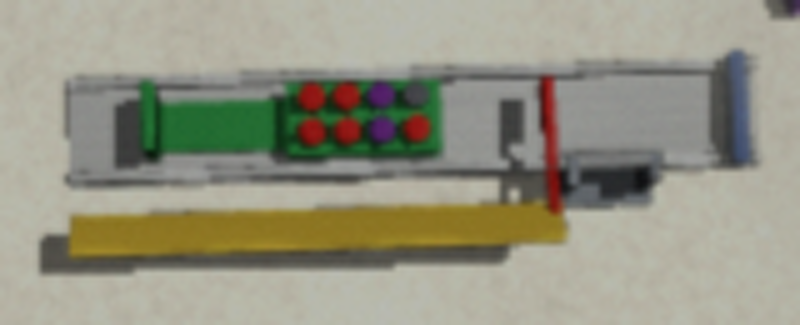

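The crop confirms the open green rack: push plate on the left at (148,118), body at about (365,118), red blade at (550,130), yellow bar from (70,235) to (565,220), end stop at (738,108).

```bash
python3 - <<'E'
from h import *
for n in("top","side"):
    d=np.load(n+".npz");P=np.load(n+"_P.npy");z=d["range_z"]
    hsv=cv2.cvtColor(d["img"],cv2.COLOR_RGB2HSV).astype(int); h,s,V=hsv[...,0],hsv[...,1],hsv[...,2]
    near=(abs(P[...,0]-.57)<.1)&(abs(P[...,1]+.04)<.22)&(z>0)&(P[...,2]>.002)
    for c,m in dict(yellow=(h>18)&(h<32)&(s>150)&(V>60),green=(h>45)&(h<80)&(s>120),blue=(h>100)&(h<125)&(s>80)).items():
        q=P[m&near]
        if len(q)<6: continue
        print(n,c,len(q),"p2",np.percentile(q,2,0).round(3),"p98",np.percentile(q,98,0).round(3),"med",np.median(q,0).round(3))
        if c=="yellow":
            cc=q.mean(0); w=np.linalg.svd(q-cc)[2]; print(" mean",cc.round(4)," dir",w[0].round(4),"n",w[2].round(3))
        if c=="green":
            t=q[q[:,2]>.062]; print(" plate top",len(t),t.min(0).round(3),t.max(0).round(3),t.mean(0).round(4))
# chute wall pts in top view: crop pixels ->ray at plane z
d=np.load("top.npz");K=d["mtx"];T=d["T"]
def ray(u,v,zp,d=d):
    r=T[:3,:3]@np.array([(u-K[0,2])/K[0,0],-(v-K[1,2])/K[1,1],-1]);return T[:3,3]+r*(zp-T[2,3])/r[2]
for nm,cu,cv,zp in [("wallL up",68,80,.016),("wallR up",68,182,.016),("wallL down",720,66,.016),("wallR down",720,164,.016),("bar up outer",70,256,.09),("bar up inner",70,216,.074),("bar dn outer",566,242,.09),("bar dn inner",562,206,.074),("plate rear top A",141,82,.072),("plate rear top B",141,158,.072),("stop",728,52,.03),("stop2",732,165,.03),("body nose a",441,80,.045),("body nose b",441,155,.045),("blade top",548,77,.068)]:
    print(nm,ray(200+cu/5-.4,175+cv/5-.4,zp).round(4))
E
```

```text
top yellow 744 p2 [ 0.49  -0.147  0.074] p98 [0.518 0.113 0.093] med [ 0.504 -0.016  0.084]
 mean [ 0.504  -0.016   0.0836]  dir [-0.0403  0.9992  0.0015] n [-0.601 -0.023 -0.799]
top green 473 p2 [ 0.553 -0.088  0.01 ] p98 [0.591 0.081 0.074] med [0.571 0.014 0.021]
 plate top 39 [0.548 0.075 0.064] [0.586 0.082 0.078] [0.5675 0.0781 0.0721]
side yellow 292 p2 [ 0.491 -0.157  0.007] p98 [0.538 0.102 0.091] med [ 0.503 -0.045  0.086]
 mean [ 0.5046 -0.0395  0.0837]  dir [ 0.0332 -0.9993  0.0198] n [0.84  0.039 0.541]
side green 267 p2 [ 0.552 -0.092  0.012] p98 [0.589 0.078 0.073] med [0.569 0.053 0.035]
 plate top 25 [0.551 0.072 0.065] [0.585 0.077 0.076] [0.5682 0.0745 0.0704]
wallL up [0.5976 0.1295 0.016 ]
wallR up [0.5368 0.1281 0.016 ]
wallL down [ 0.6096 -0.2568  0.016 ]
wallR down [ 0.5512 -0.2559  0.016 ]
bar up outer [0.4876 0.1184 0.09  ]
bar up inner [0.5114 0.1206 0.074 ]
bar dn outer [ 0.4981 -0.1573  0.09  ]
bar dn inner [ 0.5197 -0.1568  0.074 ]
plate rear top A [0.5885 0.0822 0.072 ]
plate rear top B [0.5449 0.0813 0.072 ]
stop [ 0.6158 -0.2593  0.03  ]
stop2 [ 0.549  -0.2606  0.03  ]
body nose a [ 0.5953 -0.09    0.045 ]
body nose b [ 0.5515 -0.09    0.045 ]
blade top [ 0.5942 -0.1498  0.068 ]
```

arm_command --pt "0.43 0 0 0 0.14" --pt "0.43 0 0 0 0.14" --pt "0.43 0 0 0 0.14" --pt "0.43 0 0 0 0.14" --pt "0.43 0 0 0 0.14" --pt "0.43 0 0 0 0.14" --pt "0.43 0 0 0 0.14" --pt "0.43 0 0 0 0.11" --pt "0.43 0 0 0 0"

```text
t: 1.0
tool_pos: [0.2677, 0.5646, 0.2253]
orientation: [2.18, 2.261, -0.001]
contact_force: [-0.3, -0.2, 0.6]
finger_gap: 0.0541
gripper_force: 0.0
```

```bash
cat >> h.py <<'E'
O=np.array([.576,-.153,0]); a=.036
e=np.array([np.sin(a),-np.cos(a),0]); l=np.array([np.cos(a),np.sin(a),0])
def rep():
    s=monitor.get_state(); M=R.from_rotvec(s["orientation"]).as_matrix(); p=s["tool_pos"]-O
    print("t",round(float(s["t"]),2),"chute",(np.array([p@e,p@l,p[2]])*1000).round(1),"yaw err",round(float(np.arctan2(M[1,1],M[0,1])-a),4),"zax",M[:,2].round(3),"F",s["contact_force"].round(2),"gap",round(float(s["finger_gap"]),4))
    return s,M
E
python3 - <<'E'
from h import *
s,M=rep(); w=O-.255*e-.033*l+[0,0,.15]
print((M.T@(w-s["tool_pos"])*1000).round(1))
E
```

```text
t 1.0 chute [-728.3 -282.2  225.3] yaw err 0.0004 zax [-0.    -0.001 -1.   ] F [-0.25 -0.18  0.59] gap 0.0541
[-473.3  249.    75.5]
```

arm_command --pt "0.43 -30 15 0 0" --pt "0.43 -30 15 0 0" --pt "0.43 -30 15 0 0" --pt "0.43 -30 15 0 0" --pt "0.43 -30 16 0 0" --pt "0.43 -30 16 0 0" --pt "0.43 -30 16 0 0" --pt "0.43 -30 16 0 0" --pt "0.43 -30 16 0 0" --pt "0.43 -30 16 0 0" --pt "0.43 -30 16 0 0" --pt "0.43 -30 16 0 0" --pt "0.43 -30 16 0 0" --pt "0.43 -30 16 0 0" --pt "0.43 -30 16 0 0" --pt "0.43 -23 13 0 0" --pt "0.43 0 0 10 0" --pt "0.43 0 0 15 0" --pt "0.43 0 0 15 0" --pt "0.43 0 0 0 0"

```text
t: 3.0
tool_pos: [0.5333, 0.102, 0.1837]
orientation: [-2.174, -2.264, 0.004]
contact_force: [-0.2, 0.5, 0.2]
finger_gap: 0.0544
gripper_force: 0.0
```

```bash
python3 - <<'E'
from h import *
s,M=rep()
d=imaging.get_image("wrist"); K=d["mtx"]; C=d["tool_from_camera"]; z=d["range_z"]
np.savez("w1.npz",**d)
v,u=np.mgrid[:384,:512]
P=np.stack([(u-K[0,2])/K[0,0]*z,-(v-K[1,2])/K[1,1]*z,-z],-1)@C[:3,:3].T+C[:3,3]
P=P@M.T+s["tool_pos"]-O; Q=np.stack([P@e,P@l,P[...,2]],-1)*1000
hsv=cv2.cvtColor(d["img"],cv2.COLOR_RGB2HSV).astype(int); h,S,V=hsv[...,0],hsv[...,1],hsv[...,2]
for c,m in dict(yellow=(h>18)&(h<32)&(S>150)&(V>60),green=(h>45)&(h<80)&(S>120)).items():
    q=Q[m&(z>0)&(abs(Q[...,1])<120)&(Q[...,2]>3)]
    if len(q)>5: print(c,len(q),np.percentile(q,[1,50,99],0).round(1))
    if c=="green" and len(q)>5:
        t=q[(q[:,2]>64)]; print("plate",np.percentile(t,[1,50,99],0).round(1))
    if c=="yellow" and len(q)>5: w=np.linalg.svd(q-q.mean(0),full_matrices=False)[2];print(w.round(4),q.mean(0))
cv2.imwrite("pics/w1.png",cv2.cvtColor(cv2.convertScaleAbs(d["img"],alpha=1.6),cv2.COLOR_RGB2BGR))
E
```

```text
t 3.0 chute [-256.3  -33.5  183.7] yaw err 0.0046 zax [-0.004 -0.    -1.   ] F [-0.15  0.54  0.21] gap 0.0544
yellow 4439 [[-288.6  -76.    74.4]
 [-229.4  -63.2   83.6]
 [-109.1   13.3  277.6]]
[[ 0.5033 -0.1861 -0.8439]
 [-0.864  -0.1239 -0.488 ]
 [ 0.0137 -0.9747  0.2232]] [-218.10850313  -58.93703434  110.92678063]
green 3666 [[-289.8 -107.6   11.2]
 [-202.1    0.6   36.8]
 [ -77.7   41.2  289.8]]
plate [[-291.3 -108.    64.3]
 [-260.7   -4.9  230.4]
 [-229.3   41.5  290.9]]
```

View pics/w1.png

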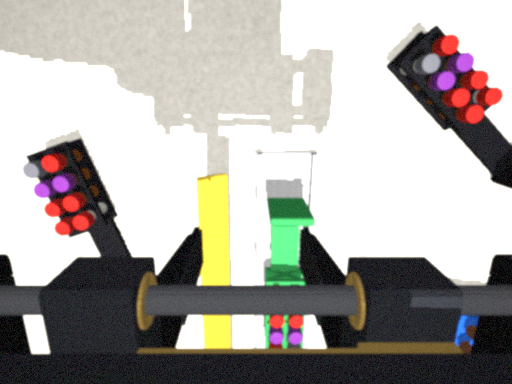

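The wrist view shows the bar at about (213,175–350) and its upstream end at y≈177. The plate top is at about (290,207), between the fingers. I'll refine this using depth only below 95 mm.

```bash
python3 - <<'E'
from h import *
s,M=rep()
d=np.load("w1.npz"); K=d["mtx"]; C=d["tool_from_camera"]; z=d["range_z"]
v,u=np.mgrid[:384,:512]
P=np.stack([(u-K[0,2])/K[0,0]*z,-(v-K[1,2])/K[1,1]*z,-z],-1)@C[:3,:3].T+C[:3,3]
P=P@M.T+s["tool_pos"]-O; Q=np.stack([P@e,P@l,P[...,2]],-1)*1000
hsv=cv2.cvtColor(d["img"],cv2.COLOR_RGB2HSV).astype(int); h,S,V=hsv[...,0],hsv[...,1],hsv[...,2]
ok=(z>0)&(Q[...,2]<96)&(abs(Q[...,1])<95)
q=Q[ok&(h>18)&(h<32)&(S>150)&(V>60)&(Q[...,2]>65)]
print("bar",len(q),np.percentile(q,[1,50,99],0).round(1)); print(np.polyfit(q[:,0],q[:,1],1),np.polyfit(q[:,1],q[:,2],1))
q=Q[ok&(h>45)&(h<80)&(S>120)&(Q[...,2]>67)]; print("plate top",len(q),np.percentile(q,[1,50,99],0).round(1))
g=(h>45)&(h<80)&(S>120)&ok&(Q[...,2]>12)&(Q[...,2]<66)&(Q[...,0]<-200); print("plate rear/tail",np.percentile(Q[g],[1,50,99],0).round(1))
E
```

```text
t 3.05 chute [-256.3  -32.9  184.9] yaw err 0.0042 zax [-0.002  0.    -1.   ] F [-0.42  0.09  0.21] gap 0.0547
bar 3737 [[-274.9  -75.4   75.4]
 [-216.4  -64.5   83.3]
 [-108.5  -53.8   90.4]]
[ 6.20570995e-03 -6.31777253e+01] [-0.67450854 39.7311781 ]
plate top 406 [[-236.5  -15.3   67.4]
 [-233.9    2.4   72.8]
 [-229.1   20.8   74.5]]
plate rear/tail [[-236.6  -15.    14. ]
 [-236.     2.4   37. ]
 [-200.4   19.9   65.6]]
```

arm_command --pt "0.43 0 2.5 10 0" --pt "0.43 0 0 20 0" --pt "0.43 0 0 20 0" --pt "0.43 0 0 20 0" --pt "0.43 0 0 10 0" --pt "0.43 0 0 0 0" --pt "0.43 0 0 0 0"

```text
t: 3.75
tool_pos: [0.5375, 0.1018, 0.1062]
orientation: [2.178, 2.263, 0.001]
contact_force: [0.3, -0.3, 0.8]
finger_gap: 0.0542
gripper_force: 0.0
```

arm_command --pt "0.43 0 0 5 0" --pt "0.43 0 0 5 0" --pt "0.43 0 0 5 0" --pt "0.43 0 0 5 0" --pt "0.43 0 0 0 0" --pt "0.43 0 0 0 0"

```text
t: 4.35
tool_pos: [0.5372, 0.1017, 0.0857]
orientation: [2.179, 2.263, 0.0]
contact_force: [-0.9, 0.5, 3.2]
finger_gap: 0.0541
gripper_force: 1.1
```

arm_command --pt "0.43 0 0 5 0" --pt "0.43 0 0 5 0" --pt "0.43 0 0 5 0" --pt "0.43 0 0 4 0" --pt "0.43 0 0 0 0" --pt "0.43 0 0 0 0" --pt "0.43 0 0 0 0"

```text
t: 5.05
tool_pos: [0.5378, 0.1016, 0.0666]
orientation: [2.178, 2.262, 0.002]
contact_force: [2.1, -0.4, 6.2]
finger_gap: 0.0542
gripper_force: 2.5
```

```bash
sed -i 's/a=.036/a=.041/' h.py; python3 - <<'E'
from h import *
rep()
d=imaging.get_image("side"); cv2.imwrite("pics/s2.png",cv2.resize(cv2.cvtColor(cv2.convertScaleAbs(d["img"][150:280,180:340],alpha=1.6),cv2.COLOR_RGB2BGR),None,fx=4.5,fy=4.5,interpolation=cv2.INTER_CUBIC))
E
```

```text
t 5.05 chute [-256.   -27.8   66.6] yaw err -0.003 zax [ 0.002  0.    -1.   ] F [ 2.1  -0.41  6.19] gap 0.0542
```

View pics/s2.png

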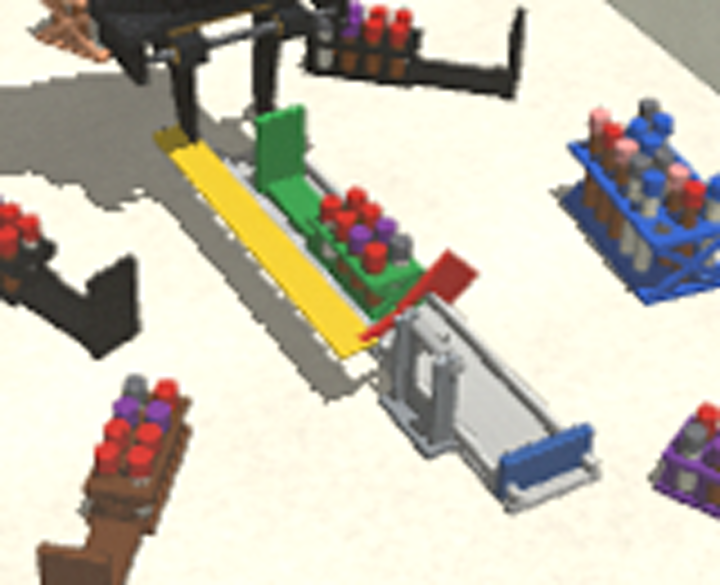

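The side view shows one fingertip on the yellow bar, the gate partly raised, and the other finger behind the plate without touching it. I'll press further, then measure the bar tilt.

arm_command --pt "0.43 0 0 2 0" --pt "0.43 0 0 2 0" --pt "0.43 0 0 1 0" --pt "0.43 0 0 0 0" --pt "0.43 0 0 0 0" --pt "0.43 0 0 0 0"

```text
t: 5.7
tool_pos: [0.5377, 0.1016, 0.0617]
orientation: [2.178, 2.262, 0.002]
contact_force: [2.6, -1.1, 6.0]
finger_gap: 0.0541
gripper_force: 2.6
```

```bash
cat > g.py <<'E'
from h import *
rep()
d=imaging.get_image("top"); K=d["mtx"];T=d["T"];z=d["range_z"]
v,u=np.mgrid[:384,:512]
P=np.stack([(u-K[0,2])/K[0,0]*z,-(v-K[1,2])/K[1,1]*z,-z],-1)@T[:3,:3].T+T[:3,3]-O
Q=np.stack([P@e,P@l-.0038,P[...,2]],-1)*1000
hsv=cv2.cvtColor(d["img"],cv2.COLOR_RGB2HSV).astype(int); h,S,V=hsv[...,0],hsv[...,1],hsv[...,2]
m=(h>18)&(h<32)&(S>150)&(V>60)&(z>0)&(abs(Q[...,1]+65)<20)&(Q[...,0]<-8)&(Q[...,0]>-180)
m=cv2.erode(m.astype(np.uint8),np.ones((3,3)))>0
q=Q[m&(Q[...,2]>20)]; A=np.c_[q[:,1],np.ones(len(q))]; k=np.linalg.lstsq(A,q[:,2],rcond=None)[0]
print(len(q),"mid",np.median(q,0).round(1),"slope gate est",(.6+np.arctan(k[0])).round(3),"z at y=-64",(k@[-64,1]).round(1))
g=(h>45)&(h<80)&(S>120)&(z>0)&(Q[...,2]>66)&(Q[...,2]<80)&(abs(Q[...,1])<25)
if g.sum()>3: print("plate top x",np.percentile(Q[g],[5,50,95],0).round(1))
E
python3 g.py
```

```text
t 5.7 chute [-256.   -27.8   61.7] yaw err -0.003 zax [ 0.002  0.    -1.   ] F [ 2.57 -1.13  5.97] gap 0.0541
384 mid [-92.4 -66.6  49.7] slope gate est 0.853 z at y=-64 50.4
```

arm_command --pt "0.43 0 0 1 0" --pt "0.43 0 0 1 0" --pt "0.43 0 0 0.8 0" --pt "0.43 0 0 0 0" --pt "0.43 0 0 0 0" --pt "0.43 0 0 0 0"

```text
t: 6.35
tool_pos: [0.5376, 0.1016, 0.0589]
orientation: [2.178, 2.263, 0.001]
contact_force: [0.6, -0.8, 6.5]
finger_gap: 0.054
gripper_force: 2.5
```

```bash
python3 g.py
```

```text
t 6.35 chute [-256.   -27.9   58.9] yaw err -0.003 zax [ 0.001  0.    -1.   ] F [ 0.56 -0.76  6.5 ] gap 0.054
374 mid [-92.4 -65.   47.2] slope gate est 0.989 z at y=-64 47.6
```

arm_command --pt "0.43 -3 0 0 0" --pt "0.43 -3 0 0 0" --pt "0.43 -3 0 0 0" --pt "0.43 -3 0 0 0" --pt "0.43 -3 0 0 0" --pt "0.43 -3 0 0 0" --pt "0.43 -3 0 0 0" --pt "0.43 -3 0 0 0" --pt "0.43 -3 0 0 0" --pt "0.43 -3 0 0 0" --pt "0.43 -3 0 0 0" --pt "0.43 -3 0 0 0" --pt "0.43 -3 0 0 0" --pt "0.43 0 0 0 0"

```text
t: 7.8
tool_pos: [0.5386, 0.0622, 0.0589]
orientation: [2.179, 2.263, -0.0]
contact_force: [-1.9, 0.1, 3.2]
finger_gap: 0.0545
gripper_force: 2.0
```

```bash
python3 g.py; python3 - <<'E'
from h import *
d=imaging.get_image("side"); cv2.imwrite("pics/s3.png",cv2.resize(cv2.cvtColor(cv2.convertScaleAbs(d["img"][150:280,180:340],alpha=1.6),cv2.COLOR_RGB2BGR),None,fx=4.5,fy=4.5,interpolation=cv2.INTER_CUBIC))
E
```

```text
t 7.8 chute [-216.5  -28.5   58.9] yaw err -0.0031 zax [ 0. -0. -1.] F [-1.86  0.14  3.23] gap 0.0545
318 mid [-83.8 -65.2  47.3] slope gate est 0.973 z at y=-64 47.8
```

View pics/s3.png

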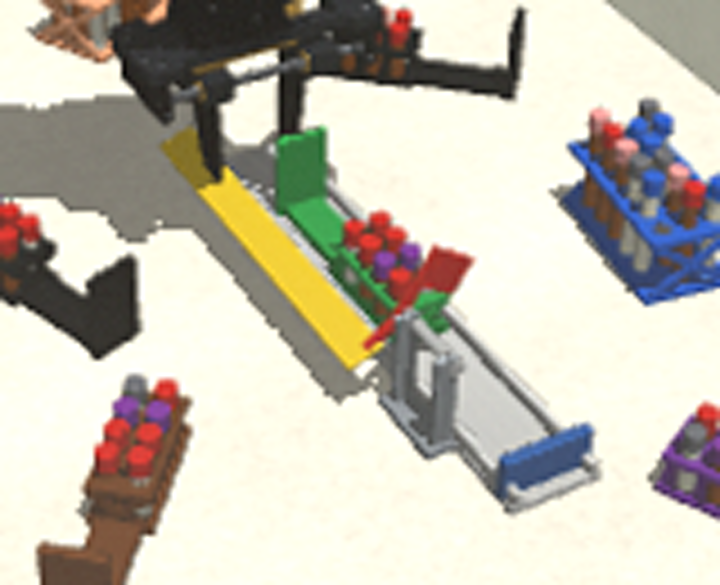

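The rack is moving flat behind the finger and the gate is clear. I'll carry on with a slight y trim.

arm_command --pt "0.43 -4 0.1 0 0" --pt "0.43 -4 0.1 0 0" --pt "0.43 -4 0.1 0 0" --pt "0.43 -4 0.1 0 0" --pt "0.43 -4 0.1 0 0" --pt "0.43 -4 0.1 0 0" --pt "0.43 -4 0.1 0 0" --pt "0.43 -4 0.1 0 0" --pt "0.43 -4 0.1 0 0" --pt "0.43 -4 0.1 0 0" --pt "0.43 -4 0.1 0 0" --pt "0.43 -4 0.1 0 0" --pt "0.43 -4 0.1 0 0" --pt "0.43 -4 0.1 0 0" --pt "0.43 -4 0.1 0 0" --pt "0.43 0 0 0 0"

```text
t: 9.5
tool_pos: [0.542, 0.0024, 0.0589]
orientation: [-2.179, -2.263, 0.0]
contact_force: [-3.7, 2.4, 5.8]
finger_gap: 0.0539
gripper_force: 3.3
```

```bash
python3 g.py
```

```text
t 9.5 chute [-156.7  -27.6   58.9] yaw err -0.0032 zax [-0.001  0.    -1.   ] F [-3.72  2.39  5.79] gap 0.0539
179 mid [-50.5 -64.9  46.8] slope gate est 0.939 z at y=-64 47.4
```

Gate still held at about 0.95. Next 72 mm.

arm_command --pt "0.43 -4 0 0 0" --pt "0.43 -4 0 0 0" --pt "0.43 -4 0 0 0" --pt "0.43 -4 0 0 0" --pt "0.43 -4 0 0 0" --pt "0.43 -4 0 0 0" --pt "0.43 -4 0 0 0" --pt "0.43 -4 0 0 0" --pt "0.43 -4 0 0 0" --pt "0.43 -4 0 0 0" --pt "0.43 -4 0 0 0" --pt "0.43 -4 0 0 0" --pt "0.43 -4 0 0 0" --pt "0.43 -4 0 0 0" --pt "0.43 -4 0 0 0" --pt "0.43 -4 0 0 0" --pt "0.43 -4 0 0 0" --pt "0.43 -4 0 0 0" --pt "0.43 0 0 0 0"

```text
t: 11.45
tool_pos: [0.5447, -0.0695, 0.0589]
orientation: [-2.179, -2.263, 0.0]
contact_force: [-3.8, 1.8, 6.5]
finger_gap: 0.0543
gripper_force: 3.3
```

arm_command --pt "0.43 -2 0 0 0" --pt "0.43 -2 0 0 0" --pt "0.43 0 0 0 0" --pt "0.43 0 0 0 0"

```text
t: 11.85
tool_pos: [0.5448, -0.0732, 0.0589]
orientation: [-2.178, -2.262, 0.0]
contact_force: [-3.9, 3.7, 5.7]
finger_gap: 0.0545
gripper_force: 3.4
```

arm_command --pt "0.43 -1.5 0 0 0" --pt "0.43 -1.5 0 0 0" --pt "0.43 0 0 0 0" --pt "0.43 0 0 0 0"

```text
t: 12.25
tool_pos: [0.5449, -0.0759, 0.0589]
orientation: [-2.178, -2.263, 0.0]
contact_force: [-4.4, 6.4, 6.6]
finger_gap: 0.054
gripper_force: 4.6
```

```bash
python3 g.py;  python3 - <<'E'
from h import *
d=imaging.get_image("side"); cv2.imwrite("pics/s4.png",cv2.resize(cv2.cvtColor(cv2.convertScaleAbs(d["img"][170:270,220:330],alpha=1.6),cv2.COLOR_RGB2BGR),None,fx=6,fy=6,interpolation=cv2.INTER_CUBIC))
E
```

```text
t 12.25 chute [-78.3 -27.9  58.9] yaw err -0.0029 zax [-0.001  0.001 -1.   ] F [-4.42  6.41  6.63] gap 0.054
0 mid [nan nan nan] slope gate est 0.6 z at y=-64 0.0
  return _methods._mean(a, axis=axis, dtype=dtype,
  ret = um.true_divide(
```

View pics/s4.png

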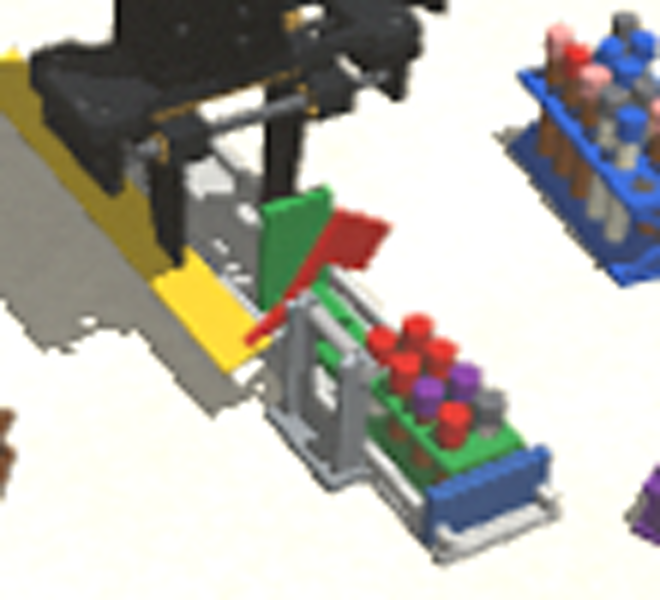

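The picture shows the body past the gate with its nose near the blue stop, and the push force is rising. I'll go on in small steps.

arm_command --pt "0.43 -1 0 0 0" --pt "0.43 -1 0 0 0" --pt "0.43 0 0 0 0" --pt "0.43 0 0 0 0"

```text
t: 12.75
tool_pos: [0.5448, -0.0762, 0.0589]
orientation: [-2.176, -2.263, -0.001]
contact_force: [-2.3, 21.0, 8.4]
finger_gap: 0.054
gripper_force: 11.8
```

arm_command --pt "0.43 -1 0 0 0" --pt "0.43 -1 0 0 0" --pt "0.43 0 0 0 0" --pt "0.43 0 0 0 0"

```text
t: 13.15
tool_pos: [0.5447, -0.0765, 0.059]
orientation: [-2.174, -2.263, -0.002]
contact_force: [0.2, 35.3, 10.6]
finger_gap: 0.0539
gripper_force: 18.7
```

It stops hard, so the rack is home. I'll back off while holding the gate, then rise gently.

arm_command --pt "0.43 2 0 0 0" --pt "0.43 3 0 0 0" --pt "0.43 3 0 0 0" --pt "0.43 3 0 0 0" --pt "0.43 0 0 -3 0" --pt "0.43 0 0 -4 0" --pt "0.43 0 0 -4 0" --pt "0.43 0 0 -4 0" --pt "0.43 0 0 -4 0" --pt "0.43 0 0 -4 0" --pt "0.43 0 0 -4 0" --pt "0.43 0 0 -4 0" --pt "0.43 0 0 -4 0" --pt "0.43 0 0 -4 0" --pt "0.43 0 0 -5 0" --pt "0.43 0 0 -10 0" --pt "0.43 0 0 -15 0" --pt "0.43 0 0 -20 0" --pt "0.43 0 0 -20 0" --pt "0.43 0 0 0 0"

```text
t: 15.15
tool_pos: [0.546, -0.0694, 0.1706]
orientation: [2.176, 2.261, 0.003]
contact_force: [-0.6, 0.1, -0.4]
finger_gap: 0.0544
gripper_force: 0.0
```

arm_command --pt "0.43 0 0 -20 0" --pt "0.43 20 -20 -20 0" --pt "0.43 30 -30 0 0" --pt "0.43 30 -30 0 0" --pt "0.43 30 -30 0 0" --pt "0.43 20 -20 0 0" --pt "0.43 0 0 0 0" --pt "0.43 0 0 0 0" --pt "0.43 0 0 0 0"

```text
t: 16.05
tool_pos: [0.4109, 0.0554, 0.2077]
orientation: [2.179, 2.263, 0.0]
contact_force: [-0.4, -0.3, -0.4]
finger_gap: 0.0546
gripper_force: 0.0
```

```bash
python3 g.py;  python3 - <<'E'
from h import *
d=imaging.get_image("side"); a=d["img"][150:280,180:340]
d=imaging.get_image("top"); b=d["img"][175:240,200:360]
im=np.vstack([cv2.resize(x,None,fx=f,fy=f,interpolation=cv2.INTER_CUBIC) for x,f in((a,3),(b,3))])
cv2.imwrite("pics/f.png",cv2.cvtColor(cv2.convertScaleAbs(im,alpha=1.6),cv2.COLOR_RGB2BGR))
E
```

```text
t 16.05 chute [-215.  -156.4  207.7] yaw err -0.0034 zax [ 0. -0. -1.] F [-0.42 -0.34 -0.43] gap 0.0546
326 mid [-95.4 -70.1  83.9] slope gate est -0.013 z at y=-64 79.5
plate top x [[-64.3 -18.6  68.8]
 [-61.3  -2.   72.6]
 [-58.1  16.2  77.1]]
```

View pics/f.png

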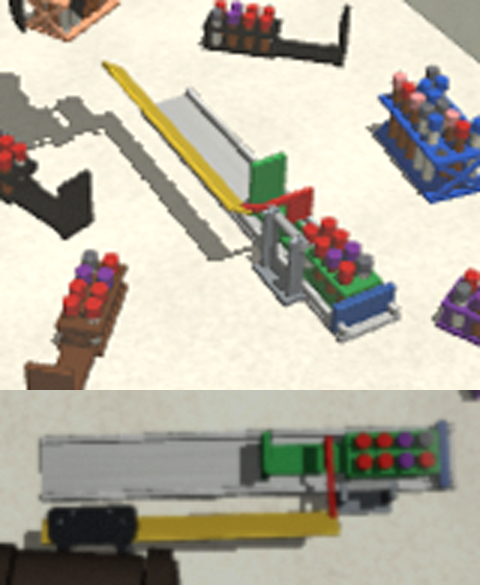

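The rack is home against the stop, with its nose at (437,453) and the plate rear at about -64 mm. The gate is shut behind it at (331,470), and the arm is clear.

```bash
python3 -c "
from cell import job; print(job.finish_job())"
```

```text
the job is handed in; nothing more can be done
None
```

The green rack was pushed fully home against the blue end stop, the gate closed behind it, the arm was clear and touching nothing, and the job was handed in at about 16 s; no verdict was returned.

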